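# Set out the charged pillar lights at one level

### The arm

A 6-joint arm with a two-finger parallel gripper is mounted at the origin on the work surface. World frame = base frame: x ahead of the robot, y to its left, z up, the work surface at z = 0. Lengths are in m, angles in rad, forces in N, time in s.
With the tool pointing down it reaches from about 0.35 to 0.975 m from the base axis. Payload 4.9 kg.
Tool frame: the origin (TCP) lies at the very end of the fingers, on their centre line; the grasp point (between the pads) lies 19 mm behind it; z points along the fingers, y is the direction in which the jaws open and shut (so a half turn about z gives the same grasp; the last joint's range is limited). The gripper opens to 85 mm and grips with 20 to 120 N. Pads are 22 mm wide; open, the fingers measure 114 mm over their backs; the gripper's body (76 mm by 85 mm) begins 54 mm behind the grasp point. The pads swing forward as they close: fully open they stand 13 mm farther back than shut.
Start: joints at [0.995, 0.053, 1.613, -0, 1.476, -0.119], TCP at [0.276, 0.561, 0.231] pointing down, gripper open.
Joint ranges: [-3.01, 3.01], [-1.01, 2.22], [0.06, 2.58], [-1.02, 4.17], [0.09, 2.62], [-3.14, 3.14]. Speed limits (rad/s): [2.57, 2.57, 3.14, 3.14, 3.14, 3.14].

### API

Orientations are given as a unit quaternion [w, x, y, z].
In Python, from plant import env, grab_frame, cut_out, spot_point gives the robot as it stands. The module is installed in compiled form; this text tells all that it offers.
- The arm moves only by the tool play_rows, never from a script. Its argument "deltas" is a list of rows, each a list of 6 numbers: the shift along the tool's x, y, z in cm, then the turn, a rotation vector about the tool's x, y, z in degrees. In form: [[dx, dy, dz, wx, wy, wz], ...]. A call has 1 to 5 rows; each row shifts and turns the commanded pose from where the row before left it, along the tool's axes as they then stand; what a row does not reach is not made up. A row lasts 1/12 s, in which the tool goes at most 41.7 mm and 7.16 degrees, less where a joint would pass 70% of its speed; a pose out of reach is approached as far as the arm can. A call is refused whole if a number of a shift passes 4.17 or a number of a turn 7.16, either way. A call with a gripper value outside its range is refused whole. "gripper" is the gripper command: -1 is shut, 1 is fully open, values between are in proportion, set as the call begins (left out, the last holds). The fingers move at their own pace and stop on an object; the grip force is fixed at half the most. Time passes only in rows, so rows that do not move let the fingers close. It gives the time, the measured TCP pose, the force and the opening at its end, in the units of the state.
- env.observe(): the state, without advancing time (a new reading comes with each control period).
- grab_frame(name): name is "scene" or "side" or "wrist"; returns a dict with "img" (420x560x3 uint8, red, green, blue), "range_z" (420x560 float32, m along the optical axis (not along the pixel's ray), 0 where there is no reading), "camera_matrix" (3x3 intrinsics, pixels), "camera_from_world" (4x4, takes a point from world to camera coordinates). Camera axes: x right, y up, looking along -z (the intrinsics and any distortion apply to the point x, -y, -z); pixel columns grow to the right and rows downward; lengths in m; the calibration is good to about 2 mm. The wrist camera is an equidistant fisheye: a pixel r from the principal point sees the ray r / f radians off the axis. A picture is of the moment at which its call begins.
- env.sign_off(): hands the job in, once; it reports no verdict.
Trained networks look in a picture, given as the dict that the camera call returned (one of the last four; its "shot" number tells which), for a name from the list of things; names that differ only in an ending like _2 or _b are one class to them, and where a whole thing is asked for, a point or a joint stands for the part that bears it (a point fixed in the world has none). Each returns a list of dicts, best first, with "confidence" (0 to 1); they miss things now and then, are a little off and sometimes report something else, mostly with a low value. They report only what shows in the picture. A call takes as long as a camera call. They do not tell look-alikes from the thing itself.
- cut_out(picture, label): "mask" (420x560 bool, what is visible of it) and "box" ([left, top, right, bottom] in pixels, round what is visible of it).
- spot_point(picture, label): "point" ([column, row] in pixels: a listed point, or the origin of a listed thing).
The state is a dict: "time_s": time; "joint_positions": joint angles; "joint_vel": joint speeds; "effort": joint torques, N m; "position": TCP position; "tcp_rot": TCP orientation; "contact_force": force on the tool from outside, world axes, zero at the start; "wrist_torque": the same for the moment, N m; "width": finger opening in m.
Only numpy, scipy, OpenCV 4.12 (cv2) and the standard library are available. Lean on these libraries where they do the work, as an engineer would, in place of code of your own. Each camera call takes 0.05 s, during which the arm holds its last target.

### The job

The pillar lights on the hall bench are charged: lift all three out of the charging dock and stand each upright in the middle of its own wooden candle stand, the tallest light on the lowest stand, the middle one on the middle stand and the shortest on the highest, so that their tops come level. Leave the round globe light in its well in the dock.

Things in the scene. Friction and masses are not known exactly. Their poses are not given: they have to be found in the camera images.
- pillar_tall_center (a point): The tallest pillar light: an upright cream cylinder, 40 mm in diameter and 135 mm tall from foot to flat top, about 122 g, with a small white flame-shaped tip (10 mm wide, 12 mm high) on the middle of the top. This point is its centre, 67.5 mm above its foot; z points up along it. At the start it stands upright in a well of the charging dock, its foot 10 mm and its flat top 145 mm above the bench. Which well is shuffled.
- pillar_mid_center (a point): The middle-height pillar light: an upright cream cylinder, 40 mm in diameter and 110 mm tall from foot to flat top, about 99 g, with a small white flame-shaped tip (10 mm wide, 12 mm high) on the middle of the top. This point is its centre, 55 mm above its foot; z points up along it. At the start it stands upright in a well of the charging dock, its foot 10 mm and its flat top 120 mm above the bench. Which well is shuffled.
- pillar_short_center (a point): The shortest pillar light: an upright cream cylinder, 40 mm in diameter and 85 mm tall from foot to flat top, about 76 g, with a small white flame-shaped tip (10 mm wide, 12 mm high) on the middle of the top. This point is its centre, 42.5 mm above its foot; z points up along it. At the start it stands upright in a well of the charging dock, its foot 10 mm and its flat top 95 mm above the bench. Which well is shuffled.
- stand_low_seat (a point): The lowest wooden candle stand, dark turned wood, a plain solid round disc 76 mm in diameter, standing loose on the bench, about 340 g. This point is the middle of its flat seat, 20 mm above the bench; z points up. The seat is 66 mm across inside a rim that is 5 mm thick and stands 4 mm above it. The stands' places are shuffled.
- stand_mid_seat (a point): The middle-height wooden candle stand, dark turned wood, a round foot 76 mm in diameter, a slim stem and a round top plate 76 mm in diameter, standing loose on the bench, about 390 g. This point is the middle of its flat seat, 45 mm above the bench; z points up. The seat is 66 mm across inside a rim that is 5 mm thick and stands 4 mm above it. The stands' places are shuffled.
- stand_high_seat (a point): The highest wooden candle stand, dark turned wood, a wide round foot 100 mm in diameter, a slim stem with a bead and a round top plate 76 mm in diameter, standing loose on the bench, about 440 g. This point is the middle of its flat seat, 70 mm above the bench; z points up. The seat is 66 mm across inside a rim that is 5 mm thick and stands 4 mm above it. The stands' places are shuffled.
- dock: The charging dock: a grey square block, 190 x 190 mm and 55 mm high, fixed to the bench. Origin at the centre of its underside, x and y along its sides, z up. Four identical round upright wells, 42 mm bore and 45 mm deep (floor 10 mm above the bench), lie at x = +-45 mm, y = +-45 mm; each holds one light with 1 mm of play all round: draw it straight up 45 mm to free it. Bystanders among the stands are under 110 mm tall.
- globe_center (a point): The globe light: an opal white ball of 60 mm diameter on a white 40 mm collar, 110 mm tall in all, standing in the remaining well of the dock with its top 120 mm above the bench. This point is its centre, 55 mm above its foot; z points up. It stays where it is.
There are look-alikes about, which are no part of the job. What is shaped like the part that bears stand_mid_seat but yellow is not meant. Leave any purple look-alike of the part that bears pillar_tall_center alone.

How it is judged:
By the outcome, as a careful person would: the job done as asked, in the order asked, and still so for the second after the job is handed in, with the robot touching nothing.
It also fails if it takes over 104 s, if anything falls off the work surface, if the arm or the gripper's body presses on something with over 40 N, if the wrist force passes 120 N, or if a joint passes its speed limit or range.

## Working session

There is one attempt and no reset: what is moved stays moved. The work goes in short steps, Python scripts to look and compute and a tool call to move; the robot and the scene stay as the last step left them, time stands still between calls to the robot, and variables do not carry over. Pictures are saved under pics/ and viewed, and the job is handed in when it is done.

Besides the shell and the picture viewer there is one more tool, called after ">>>" by a JSON object that holds its "op" and its "data". play_rows: Moves the arm, as the interface text tells. Its arguments: {"type":"object","properties":{"deltas":{"type":"array","items":{"type":"array","items":{"type":"number"}}},"gripper":{"type":"number"}},"required":["deltas"]}

```bash
mkdir -p pics; ls; python3 - <<'E'
from plant import env, grab_frame
import cv2, numpy as np
print(env.observe())
for n in ["scene","side","wrist"]:
    f=grab_frame(n); cv2.imwrite(f"pics/{n}0.png",f["img"][:,:,::-1]); print(n,f["camera_matrix"],f["camera_from_world"],f.keys())
E
```

```text
pics
{'time_s': 0.0, 'joint_positions': array([ 9.94965109e-01,  5.33221678e-02,  1.61431371e+00,  1.48710221e-05,
        1.47598542e+00, -1.18977347e-01]), 'joint_vel': array([-0.00020026,  0.00084771, -0.00034511,  0.00028911,  0.00030255,
       -0.00077097]), 'effort': array([-3.35508130e-04, -3.93697643e+01, -3.70170343e+01, -1.83739094e-04,
        6.97254945e-03, -1.14392984e-05]), 'position': array([0.27534374, 0.56038185, 0.23007275]), 'tcp_rot': array([-3.52292194e-04,  2.26446178e-01,  9.74023151e-01, -9.51202288e-04]), 'contact_force': array([-0.20912183,  0.50489999, -0.85940216]), 'wrist_torque': array([-0.02592243, -0.01742964, -0.01970656]), 'width': 0.08552314828967195}
scene [[483.98427002   0.         278.41836605]
 [  0.         483.98427002 207.59688797]
 [  0.           0.           1.        ]] [[-0.5939713   0.80439745 -0.0119513   0.29719821]
 [-0.63246865 -0.4577342   0.62487023  0.31480091]
 [ 0.4971735   0.37871381  0.78063715 -1.47535521]
 [ 0.          0.          0.          1.        ]] dict_keys(['img', 'range_z', 'camera_matrix', 'camera_from_world', 'shot'])
side [[514.69914808   0.         273.68629404]
 [  0.         514.69914808 209.27760251]
 [  0.           0.           1.        ]] [[ 0.80989556 -0.58655449 -0.00479759 -0.42906714]
 [ 0.29074957  0.39432727  0.87176298 -0.24254395]
 [-0.50944467 -0.70743186  0.48990437 -1.19031324]
 [ 0.          0.          0.          1.        ]] dict_keys(['img', 'range_z', 'camera_matrix', 'camera_from_world', 'shot'])
wrist [[325.1922621    0.         276.25232577]
 [  0.         325.1922621  207.93870173]
 [  0.           0.           1.        ]] [[ 0.441467    0.89727212 -0.00310282 -0.62232415]
 [-0.86268935  0.42349598 -0.27643848  0.0356481 ]
 [-0.24672651  0.12471524  0.96102661 -0.38062195]
 [ 0.          0.          0.          1.        ]] dict_keys(['img', 'range_z', 'camera_matrix', 'camera_from_world', 'shot'])
```

View pics/scene0.png

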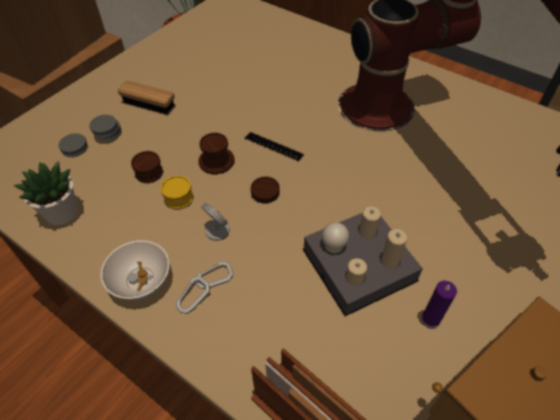

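View pics/side0.png

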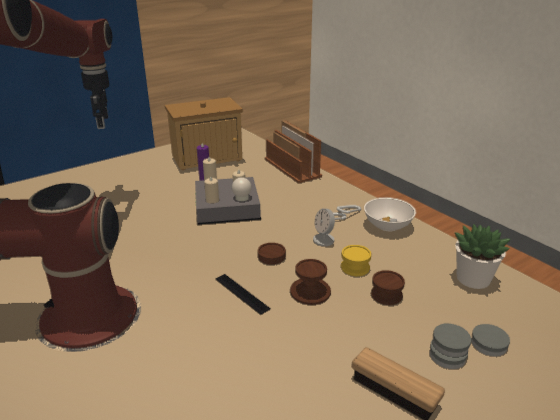

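View pics/wrist0.png

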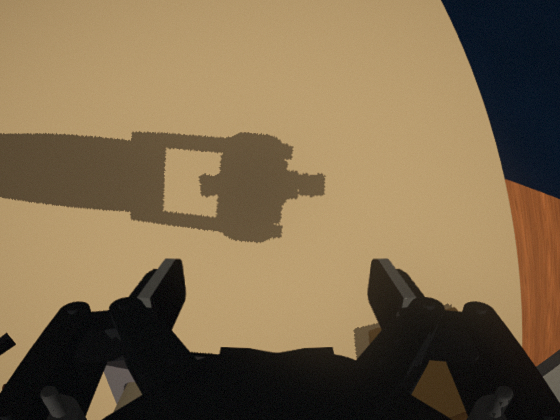

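Scene picture: dock at (362,258) with tall pillar (395,248), mid (371,222), short (357,270) and globe (335,238). Stands: low disc (265,189), high (215,150) with wide foot, mid (146,165). Look-alikes to avoid are the yellow stand (177,190) and the purple pillar (439,303).

```bash
cat > h.py <<'E'
import numpy as np, cv2
from plant import env, grab_frame, cut_out, spot_point
def cloud(f,fish=False):
    K=f["camera_matrix"]; T=f["camera_from_world"]; z=f["range_z"]
    v,u=np.mgrid[0:420,0:560]
    x=(u-K[0,2])/K[0,0]; y=(v-K[1,2])/K[1,1]
    if fish:
        r=np.hypot(x,y)+1e-9; s=np.tan(np.minimum(r,1.5))/r; x=x*s; y=y*s
    P=np.stack([x*z,-y*z,-z],-1)
    W=(P-T[:3,3])@T[:3,:3]
    W[z<=0]=np.nan
    return W
def ray_at(f,px,zw,fish=False):
    K=f["camera_matrix"]; T=f["camera_from_world"]
    x=(px[0]-K[0,2])/K[0,0]; y=(px[1]-K[1,2])/K[1,1]
    if fish:
        r=np.hypot(x,y)+1e-9; s=np.tan(r)/r; x*=s;y*=s
    d=T[:3,:3].T@np.array([x,-y,-1.]); o=-T[:3,:3].T@T[:3,3]
    return o+d*(zw-o[2])/d[2]
def circ(P,it=3):
    P=P.copy()
    for _ in range(it):
        A=np.c_[2*P,np.ones(len(P))]; s=np.linalg.lstsq(A,(P**2).sum(1),rcond=None)[0]
        c=s[:2]; r=np.sqrt(s[2]+c@c); e=abs(np.hypot(*(P-c).T)-r); P=P[e<=np.quantile(e,.9)]
    return c,r
H={"pillar_tall_center":.0775,"pillar_mid_center":.065,"pillar_short_center":.0525,"stand_low_seat":.02,"stand_mid_seat":.045,"stand_high_seat":.07,"globe_center":.065,"dock":0}
E
python3 - <<'E'
from h import *
for n in ["scene","side"]:
    f=grab_frame(n); W=cloud(f)
    for k,z in H.items():
        print(n,k)
        for d in spot_point(f,k)[:3]:
            print("  pt",round(d["confidence"],2),np.round(d["point"],1),np.round(ray_at(f,d["point"],z),4))
        for d in cut_out(f,k)[:3]:
            m=d["mask"]; P=W[m]; P=P[~np.isnan(P[:,0])]
            print("  cut",round(d["confidence"],2),np.round(d["box"]),m.sum(),"z max",np.round(np.quantile(P[:,2],[.02,.98]),3),np.round(np.median(P,0),3))
E
```

```text
scene pillar_tall_center
  pt 0.97 [437.4 304.3] [0.5609 0.4415 0.0775]
  pt 0.92 [391.9 253.5] [0.5064 0.3104 0.0775]
  cut 0.76 [383. 231. 406. 267.] 690 z max [0.055 0.15 ] [0.521 0.314 0.122]
  cut 0.68 [418. 282. 458. 330.] 1037 z max [-0.     0.138] [0.57  0.443 0.095]
scene pillar_mid_center
  pt 0.69 [368.4 228.2] [0.4681 0.2323 0.065 ]
  pt 0.32 [331.6 243.9] [0.5539 0.1878 0.065 ]
  cut 0.72 [360. 205. 379. 238.] 524 z max [0.052 0.125] [0.478 0.235 0.103]
scene pillar_short_center
  pt 0.89 [354.8 275.6] [0.5865 0.2686 0.0525]
  cut 0.64 [346. 254. 368. 286.] 424 z max [0.052 0.102] [0.597 0.272 0.093]
scene stand_low_seat
  cut 0.57 [252. 174. 282. 204.] 650 z max [0.002 0.026] [ 0.482 -0.056  0.02 ]
scene stand_mid_seat
  pt 0.62 [178.  186.5] [ 0.6207 -0.2243  0.045 ]
  pt 0.6 [144.8 163.1] [ 0.6125 -0.3521  0.045 ]
  cut 0.91 [131. 151. 163. 180.] 862 z max [-0.001  0.05 ] [ 0.612 -0.349  0.043]
  cut 0.67 [302. 212. 422. 318.] 5629 z max [0.004 0.058] [0.561 0.266 0.054]
  cut 0.6 [163. 177. 194. 208.] 829 z max [0.004 0.05 ] [ 0.631 -0.22   0.044]
scene stand_high_se
[... 1236 characters left out ...]
.3544  0.045 ]
  pt 0.6 [309.8 270.6] [ 0.4805 -0.2189  0.045 ]
  cut 0.73 [372. 268. 402. 305.] 1021 z max [-0.    0.05] [ 0.595 -0.367  0.043]
  cut 0.65 [341. 244. 372. 276.] 790 z max [0.004 0.051] [ 0.613 -0.241  0.043]
side stand_high_seat
  pt 0.65 [310.4 267.9] [ 0.4662 -0.2374  0.07  ]
  cut 0.59 [290. 259. 330. 304.] 1405 z max [0.004 0.074] [ 0.456 -0.25   0.014]
side globe_center
  pt 0.74 [243.4 194.7] [0.5471 0.1804 0.065 ]
  cut 0.78 [232. 179. 254. 201.] 363 z max [0.054 0.118] [0.533 0.171 0.095]
side dock
  pt 0.66 [222.8 206.5] [0.5162 0.2568 0.    ]
  pt 0.18 [214.3 180.9] [0.5875 0.433  0.    ]
  cut 0.75 [193. 175. 264. 223.] 2068 z max [0.002 0.057] [0.495 0.186 0.051]
```

```bash
python3 - <<'E'
import cv2
a=cv2.imread("pics/scene0.png"); b=cv2.imread("pics/side0.png")
c1=cv2.resize(a[120:220,120:300],None,fx=4,fy=4,interpolation=cv2.INTER_CUBIC)
cv2.imwrite("pics/c1.png",c1)
c2=cv2.resize(a[190:340,290:470],None,fx=4,fy=4,interpolation=cv2.INTER_CUBIC)
cv2.imwrite("pics/c2.png",c2)
E
```

```text
(no output)
```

View pics/c1.png

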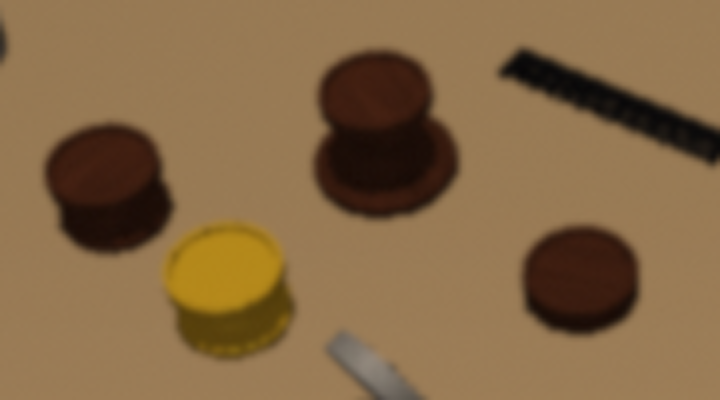

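View pics/c2.png

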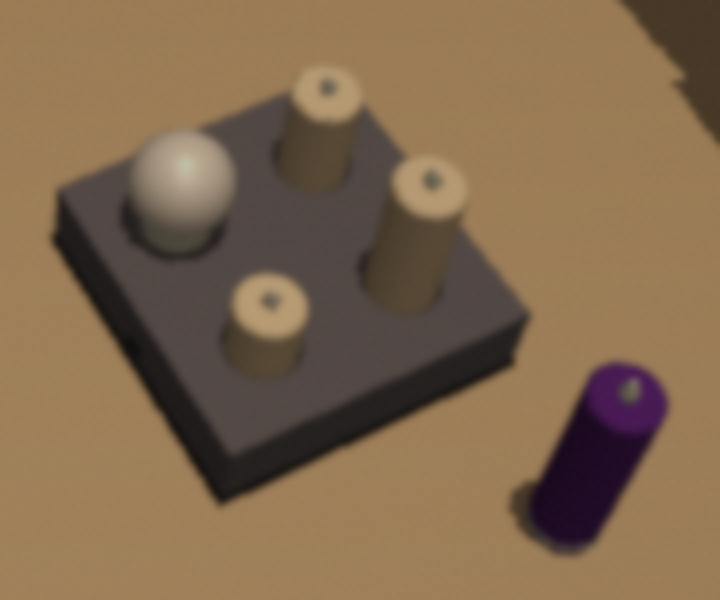

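The crops confirm the choice: cream lights with tops near 145, 120 and 95 mm, and dark-wood stands whose heights match the description. Next is a precise fit.

```bash
cat > fit.py <<'E'
from h import *
def fits(f,fish=False,only=None):
    W=cloud(f,fish)
    G={"tall":((.506,.306),.145,.02),"mid":((.467,.231),.120,.02),"short":((.588,.2695),.095,.02),
       "low":((.476,-.056),.022,.038),"smid":((.609,-.353),.047,.038),"high":((.469,-.238),.072,.038)}
    if only: G.update(only)
    out={}
    for k,(c,z,r) in G.items():
        c=np.array(c)
        for it in range(4):
            s=(np.hypot(W[...,0]-c[0],W[...,1]-c[1])<r+.012)&(abs(W[...,2]-z)<(.005 if r>.03 else .006))
            P=W[s]
            if len(P)<20: break
            h=cv2.convexHull(P[:,:2].astype(np.float32))[:,0]
            (cc,rr)=cv2.minEnclosingCircle(h)
            c=np.array(cc)
        if len(P)<20: print(k,"none",len(P)); continue
        cl,rl=circ(h.astype(float))
        out[k]=(cc,rr)
        print(k,len(P),"enc",np.round(cc,4),round(rr,4),"hull",np.round(cl,4),round(rl,4),"cen",np.round(P.mean(0),4))
    return out
if __name__=="__main__":
    for n in ["scene","side"]:
        f=grab_frame(n); print(n); fits(f)
        W=cloud(f); m=(abs(W[...,2]-.055)<.004)&(abs(W[...,0]-.54)<.2)&(abs(W[...,1]-.255)<.19)
        P=W[m][:,:2].astype(np.float32); nl,lab,st,_=cv2.connectedComponentsWithStats(m.astype(np.uint8))
        i=1+np.argmax(st[1:,4]); P=W[lab==i][:,:2].astype(np.float32)
        R=cv2.minAreaRect(P); print("dock",R, np.median(W[lab==i][:,2]))
        a=np.deg2rad(R[2]); 
        for sx in(-1,1):
            for sy in(-1,1):
                print("  well",np.round(np.array(R[0])+.045*np.array([sx*np.cos(a)-sy*np.sin(a),sx*np.sin(a)+sy*np.cos(a)]),4))
E
python3 fit.py
```

```text
scene
tall 242 enc [0.5073 0.3112] 0.0212 hull [0.5084 0.3107] 0.0196 cen [0.5098 0.311  0.1444]
mid 210 enc [0.4662 0.231 ] 0.0213 hull [0.4654 0.2304] 0.0198 cen [0.4681 0.2316 0.1191]
short 250 enc [0.5866 0.2699] 0.0207 hull [0.5871 0.2695] 0.02 cen [0.5893 0.2702 0.0944]
low 517 enc [ 0.4789 -0.0577] 0.0391 hull [ 0.4794 -0.0585] 0.0376 cen [ 0.4789 -0.0586  0.0208]
smid 476 enc [ 0.6078 -0.3549] 0.0404 hull [ 0.6072 -0.3557] 0.0385 cen [ 0.6082 -0.3556  0.0456]
high 465 enc [ 0.4667 -0.2376] 0.0407 hull [ 0.4681 -0.2372] 0.0386 cen [ 0.4677 -0.2373  0.0706]
dock ((0.5262997150421143, 0.24954818189144135), (0.19268546998500824, 0.19352085888385773), 62.84974670410156) 0.054699642492517825
  well [0.5458 0.189 ]
  well [0.4657 0.23  ]
  well [0.5869 0.2691]
  well [0.5068 0.3101]
side
tall 63 enc [0.5028 0.3045] 0.0211 hull [0.5039 0.3059] 0.0194 cen [0.5021 0.3019 0.1436]
mid 79 enc [0.4629 0.2266] 0.0215 hull [0.4626 0.2261] 0.0202 cen [0.4607 0.223  0.119 ]
short 66 enc [0.5846 0.2685] 0.025 hull [0.5821 0.2637] 0.0198 cen [0.5822 0.2616 0.0938]
low 381 enc [ 0.4724 -0.0634] 0.0411 hull [ 0.4748 -0.064 ] 0.0379 cen [ 0.4753 -0.0645  0.0207]
smid 552 enc [ 0.6022 -0.3614] 0.0407 hull [ 0.6027 -0.3608] 0.0379 cen [ 0.6027 -0.3603  0.0462]
high 540 enc [ 0.4642 -0.2417] 0.0405 hull [ 0.4628 -0.2425] 0.0381 cen [ 0.4628 -0.242   0.071 ]
dock ((0.5233392119407654, 0.2454548478126526), (0.2035917490720749, 0.1899430900812149), 62.642860412597656) 0.05434593433835727
  well [0.5426 0.1848]
  well [0.4627 0.2262]
  well [0.584  0.2647]
  well [0.5041 0.3061]
```

>>> {"op": "play_rows", "data": {"deltas": [[-3.9,-1.5,0,0,0,0],[-3.9,-1.5,0,0,0,0],[-3.9,-1.5,0,0,0,0],[-3.9,-1.5,0,0,0,0],[-3.9,-1.5,0,0,0,0]], "gripper": 0.5}}

```text
time_s: 2.37
position: [0.4181, 0.4066, 0.2315]
tcp_rot: [0.0, 0.226, 0.974, 0.0]
contact_force: [0.5, 0.0, 0.3]
width: 0.064
```

>>> {"op": "play_rows", "data": {"deltas": [[-3.9,-1.5,0,0,0,0],[-3.9,-1.5,0,0,0,0],[-3.9,-1.5,0,0,0,0],[0,0,0,0,0,0],[0,0,0,0,0,0]]}}

```text
time_s: 2.78
position: [0.5033, 0.3147, 0.2312]
tcp_rot: [-0.0, 0.228, 0.974, 0.0]
contact_force: [0.4, -0.3, 0.3]
width: 0.0641
```

```bash
cat > w.py <<'E'
import sys
from fit import *
s=env.observe(); print({k:np.round(s[k],4) for k in ("time_s","position","tcp_rot","contact_force","width")})
f=grab_frame("wrist"); cv2.imwrite(f"pics/{sys.argv[1]}.png",f["img"][:,:,::-1])
fits(f,True)
E
python3 w.py w1
```

```text
{'time_s': np.float64(2.7833), 'position': array([0.5033, 0.3147, 0.2312]), 'tcp_rot': array([-2.000e-04,  2.284e-01,  9.736e-01,  1.000e-04]), 'contact_force': array([ 0.3653, -0.332 ,  0.2652]), 'width': np.float64(0.0641)}
tall 2060 enc [0.503  0.3092] 0.0203 hull [0.5029 0.3092] 0.0198 cen [0.5017 0.31   0.1456]
mid 1527 enc [0.4621 0.229 ] 0.0205 hull [0.4618 0.2291] 0.02 cen [0.4616 0.231  0.1206]
short 1103 enc [0.5831 0.268 ] 0.0206 hull [0.583  0.2675] 0.0199 cen [0.5807 0.2688 0.0956]
low 1332 enc [ 0.4735 -0.0609] 0.0391 hull [ 0.474  -0.0602] 0.038 cen [ 0.474  -0.0587  0.0223]
smid 260 enc [ 0.6013 -0.3565] 0.0385 hull [ 0.6007 -0.3551] 0.0362 cen [ 0.596  -0.3513  0.0471]
high none 0
```

View pics/w1.png

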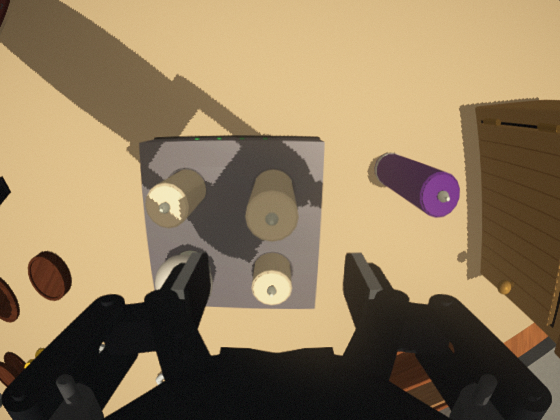

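Wrist view: tall light at (272,218) between the fingers, mid at (165,205), short at (271,290), purple at (440,195). Three views agree within about 4 mm, so I'm descending on the tall one using their mean.

>>> {"op": "play_rows", "data": {"deltas": [[-0.4,-0.5,2.5,0,0,0],[0,0,3.0,0,0,0],[0,0,3.0,0,0,0],[0,0,2.5,0,0,0],[0,0,1.5,0,0,0]]}}

```text
time_s: 3.25
position: [0.5004, 0.3108, 0.1026]
tcp_rot: [-0.002, 0.225, 0.974, -0.001]
contact_force: [0.1, 0.8, 0.5]
width: 0.0636
```

>>> {"op": "play_rows", "data": {"deltas": [[0,0,0,0,0,0],[0,0,0,0,0,0]], "gripper": 0.1}}

```text
time_s: 3.42
position: [0.5019, 0.311, 0.1055]
tcp_rot: [-0.001, 0.225, 0.974, -0.001]
contact_force: [0.1, 0.4, 1.1]
width: 0.0472
```

```bash
python3 w.py w2
```

```text
{'time_s': np.float64(3.4167), 'position': array([0.5019, 0.311 , 0.1055]), 'tcp_rot': array([-9.000e-04,  2.254e-01,  9.743e-01, -6.000e-04]), 'contact_force': array([0.0599, 0.3568, 1.1069]), 'width': np.float64(0.0472)}
tall 8046 enc [0.4922 0.3133] 0.032 hull [0.4915 0.3136] 0.0315 cen [0.499  0.3111 0.1454]
mid 3501 enc [0.462  0.2294] 0.0205 hull [0.4617 0.23  ] 0.0197 cen [0.4603 0.2338 0.1205]
short none 0
low 642 enc [ 0.4818 -0.0539] 0.0376 hull [ 0.4749 -0.0582] 0.0365 cen [ 0.4886 -0.0441  0.0222]
smid none 0
high none 0
```

View pics/w2.png

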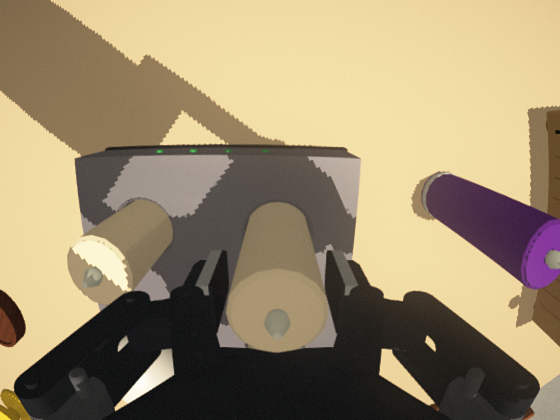

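Pillar at column 278 is centred between the pads (225 and 330). I'll nudge along x and close.

>>> {"op": "play_rows", "data": {"deltas": [[-0.3,0,0,0,0,0],[0,0,0,0,0,0]]}}

```text
time_s: 3.63
position: [0.5076, 0.3095, 0.1086]
tcp_rot: [0.002, 0.226, 0.974, 0.001]
contact_force: [0.8, 0.8, 0.0]
width: 0.0469
```

>>> {"op": "play_rows", "data": {"deltas": [[0,0,0,0,0,0],[0,0,0,0,0,0],[0,0,0,0,0,0],[0,0,0,0,0,0],[0,0,0,0,0,0]], "gripper": -1}}

```text
time_s: 4.05
position: [0.5076, 0.3092, 0.1086]
tcp_rot: [0.001, 0.227, 0.974, 0.001]
contact_force: [-0.5, -0.7, 6.1]
width: 0.0388
```

>>> {"op": "play_rows", "data": {"deltas": [[0,0,-0.8,0,0,0],[0,0,-1.0,0,0,0],[0,0,-1.0,0,0,0],[0,0,-1.5,0,0,0],[0,0,-1.5,0,0,0]]}}

```text
time_s: 4.47
position: [0.5058, 0.3085, 0.1652]
tcp_rot: [-0.0, 0.226, 0.974, -0.0]
contact_force: [0.2, -0.6, -1.0]
width: 0.0384
```

>>> {"op": "play_rows", "data": {"deltas": [[0,0,-2,0,0,0],[0,0,-3,0,0,0],[0,0,-2,0,0,0],[0,0,0,0,0,0]]}}

```text
time_s: 4.8
position: [0.5084, 0.3096, 0.2415]
tcp_rot: [0.004, 0.226, 0.974, 0.003]
contact_force: [1.0, 0.8, -0.3]
width: 0.0389
```

```bash
python3 - <<'E'
from h import *
for i in range(3):
    s=env.observe(); print({k:np.round(s[k],4) for k in ("time_s","position","tcp_rot","contact_force","width","joint_positions","joint_vel")})
for n in("scene","side"):
    f=grab_frame(n);cv2.imwrite(f"pics/{n}1.png",f["img"][:,:,::-1])
E
```

```text
{'time_s': np.float64(4.8), 'position': array([0.5084, 0.3096, 0.2415]), 'tcp_rot': array([0.0038, 0.2264, 0.974 , 0.0028]), 'contact_force': array([ 1.0273,  0.8284, -0.338 ]), 'width': np.float64(0.0389), 'joint_positions': array([ 4.2220e-01, -2.9400e-02,  1.6788e+00, -3.0000e-04,  1.4828e+00,
       -6.9180e-01]), 'joint_vel': array([ 0.0008,  0.0297,  0.0576,  0.0005, -0.0537,  0.0005])}
{'time_s': np.float64(4.8), 'position': array([0.5084, 0.3096, 0.2415]), 'tcp_rot': array([0.0038, 0.2264, 0.974 , 0.0028]), 'contact_force': array([ 1.0273,  0.8284, -0.338 ]), 'width': np.float64(0.0389), 'joint_positions': array([ 4.2220e-01, -2.9400e-02,  1.6788e+00, -3.0000e-04,  1.4828e+00,
       -6.9180e-01]), 'joint_vel': array([ 0.0008,  0.0297,  0.0576,  0.0005, -0.0537,  0.0005])}
{'time_s': np.float64(4.8), 'position': array([0.5084, 0.3096, 0.2415]), 'tcp_rot': array([0.0038, 0.2264, 0.974 , 0.0028]), 'contact_force': array([ 1.0273,  0.8284, -0.338 ]), 'width': np.float64(0.0389), 'joint_positions': array([ 4.2220e-01, -2.9400e-02,  1.6788e+00, -3.0000e-04,  1.4828e+00,
       -6.9180e-01]), 'joint_vel': array([ 0.0008,  0.0297,  0.0576,  0.0005, -0.0537,  0.0005])}
```

View pics/side1.png

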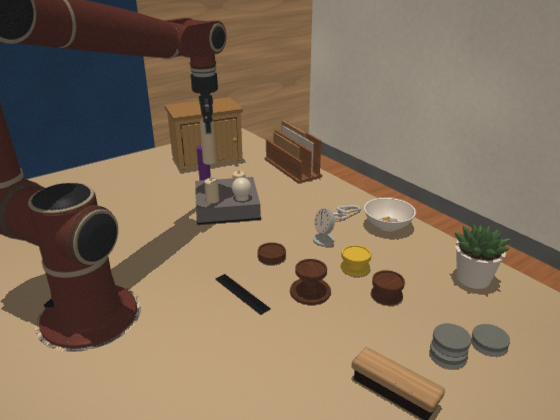

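View pics/scene1.png

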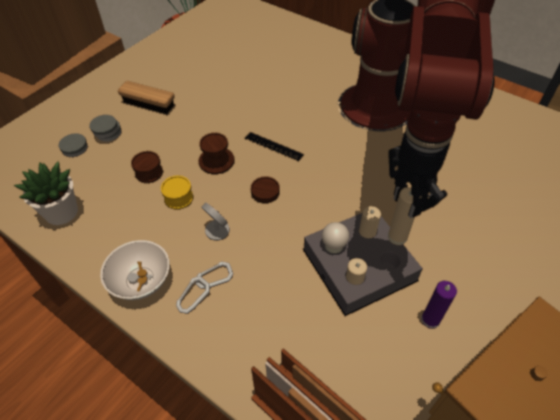

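Tall light is lifted clear of its well and hangs straight (side picture (208,145)). Carrying it to the low stand.

>>> {"op": "play_rows", "data": {"deltas": [[0,0,-1.0,0,0,0],[-0.8,-2.0,-0.5,0,0,0],[-1.3,-3.4,0,0,0,0],[-1.3,-3.4,0,0,0,0],[-1.3,-3.4,0,0,0,0]]}}

```text
time_s: 5.32
position: [0.4932, 0.1772, 0.2477]
tcp_rot: [-0.002, 0.226, 0.974, -0.001]
contact_force: [0.8, -0.9, -0.7]
width: 0.039
```

>>> {"op": "play_rows", "data": {"deltas": [[-1.3,-3.4,0,0,0,0],[-1.3,-3.4,0,0,0,0],[-1.3,-3.4,0,0,0,0],[-1.3,-3.4,0,0,0,0],[-1.3,-3.4,0,0,0,0]]}}

```text
time_s: 5.73
position: [0.4764, -0.0042, 0.2479]
tcp_rot: [-0.002, 0.226, 0.974, -0.0]
contact_force: [0.7, 0.1, -0.4]
width: 0.0388
```

>>> {"op": "play_rows", "data": {"deltas": [[-1.3,-3.2,0,0,0,0],[-0.95,-2.0,0.5,0,0,0],[0,0,1.0,0,0,0],[0,0,0,0,0,0],[0,0,0,0,0,0]]}}

```text
time_s: 6.15
position: [0.474, -0.0587, 0.2324]
tcp_rot: [-0.002, 0.226, 0.974, 0.0]
contact_force: [0.5, -0.1, -1.3]
width: 0.0388
```

```bash
python3 w.py w3; python3 - <<'E'
from h import *
for n in("scene","side"):
    f=grab_frame(n);cv2.imwrite(f"pics/{n}2.png",f["img"][:,:,::-1])
E
```

```text
{'time_s': np.float64(6.15), 'position': array([ 0.474 , -0.0587,  0.2324]), 'tcp_rot': array([-2.100e-03,  2.265e-01,  9.740e-01,  3.000e-04]), 'contact_force': array([ 0.5068, -0.0725, -1.2667]), 'width': np.float64(0.0388)}
tall none 0
mid 829 enc [0.4623 0.2276] 0.0206 hull [0.4617 0.2276] 0.0197 cen [0.4611 0.2242 0.12  ]
short 192 enc [0.579  0.2589] 0.0179 hull [0.5823 0.265 ] 0.0187 cen [0.578  0.2528 0.0936]
low 2174 enc [ 0.4746 -0.0611] 0.0382 hull [ 0.4744 -0.061 ] 0.0377 cen [ 0.4633 -0.0554  0.0221]
smid 77 enc [ 0.584 -0.341] 0.015 hull [ 0.5871 -0.3391] 0.0143 cen [ 0.5804 -0.338   0.0471]
high 3099 enc [ 0.4626 -0.2389] 0.0385 hull [ 0.4626 -0.2387] 0.0379 cen [ 0.4622 -0.2373  0.0721]
```

View pics/w3.png

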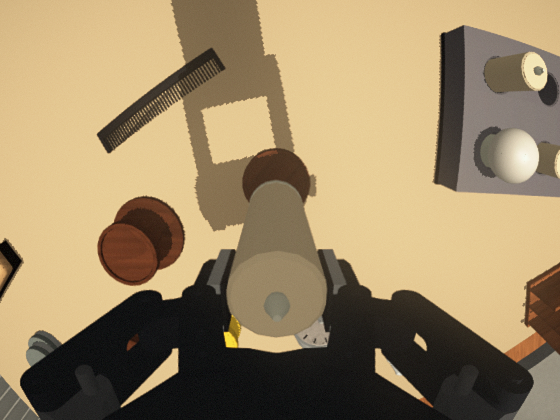

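View pics/side2.png

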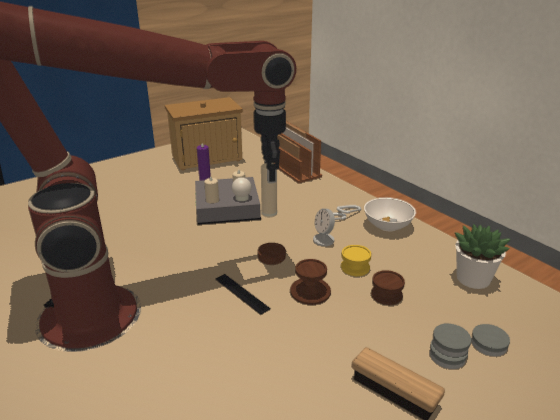

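View pics/scene2.png

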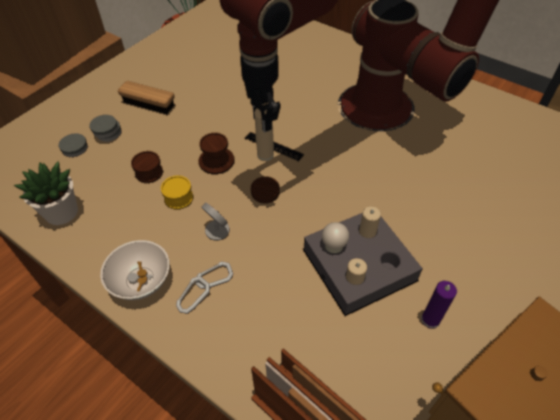

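Wrist view: the light's foot (278,185) is over the low stand (276,175). Next I'll measure the held light's axis against the stand centre in each camera, so calibration errors cancel.

```bash
cat > rel.py <<'E'
import sys
from h import *
from scipy.optimize import least_squares
def cyl(P,r,c0):
    # axis line at mean height: cx+ax*(z-zm)
    zm=P[:,2].mean()
    g=lambda p:np.hypot(P[:,0]-p[0]-p[2]*(P[:,2]-zm),P[:,1]-p[1]-p[3]*(P[:,2]-zm))-r
    s=least_squares(g,[*c0,0,0],loss="soft_l1",f_scale=.001)
    return s.x,zm,np.median(abs(g(s.x)))
def run(stand,seat,L,h,pic):
    s=env.observe(); t=s["position"]; print("t",s["time_s"],"tcp",np.round(t,4),"F",np.round(s["contact_force"],1),"w",round(s["width"],4))
    foot=t[2]-h
    a=2*np.arctan2(s["tcp_rot"][2],s["tcp_rot"][1]) ; X=np.array([np.cos(a),np.sin(a)]); Y=np.array([X[1],-X[0]])
    for n in("scene","side","wrist"):
        f=grab_frame(n); W=cloud(f,n=="wrist"); cv2.imwrite(f"pics/{pic}_{n}.png",f["img"][:,:,::-1])
        d=np.hypot(W[...,0]-t[0],W[...,1]-t[1])
        hi=min(foot+L*.6,t[2]-.008)
        if n=="wrist": hi=t[2]-.015
        m=(d<.032)&(W[...,2]>max(foot+.006,seat+.012))&(W[...,2]<hi)
        P=W[m]
        x=None
        if len(P)>30:
            x,zm,e=cyl(P,.02,t[:2]); ft=x[:2]+x[2:]*(foot-zm)
            print(n,"cyl",len(P),"axis",np.round(x[:2],4),"tilt deg",np.round(np.degrees(x[2:]),1),"foot",np.round(ft,4),"res",round(e,4),"zrange",np.round(P[:,2].min(),3))
        c=np.array(stand)
        for _ in range(4):
            q=(np.hypot(W[...,0]-c[0],W[...,1]-c[1])<.05)&(abs(W[...,2]-seat-.002)<.005)&(d*0+1>0)
            Q=W[q]
            if len(Q)<30: break
            hl=cv2.convexHull(Q[:,:2].astype(np.float32))[:,0].astype(float)
            s1=least_squares(lambda p:np.hypot(*(hl-p).T)-.038,c,loss="soft_l1",f_scale=.001); c=s1.x
        if len(Q)>=30:
            print("   stand",len(Q),np.round(c,4),"hullres",np.round(np.median(abs(s1.fun)),4))
            if x is not None:
                for nm,b in(("axis",x[:2]),("foot",ft)):
                    v=c-b; print("   move by",nm,"world",np.round(v*1000,1),"tool mm x",round(v@X*1000,1),"y",round(v@Y*1000,1))
if __name__=="__main__":
    a=sys.argv; run((float(a[2]),float(a[3])),float(a[4]),float(a[5]),float(a[6]),a[1])
E
python3 rel.py a1 .476 -.060 .020 .135 .096
```

```text
t 6.3 tcp [ 0.4752 -0.0583  0.2343] F [-0.2  0.1 -0.4] w 0.0385
scene cyl 400 axis [ 0.4743 -0.0573] tilt deg [0.3 0.1] foot [ 0.4741 -0.0574] res 0.0007 zrange 0.145
   stand 506 [ 0.4791 -0.059 ] hullres 0.0006
   move by axis world [ 4.8 -1.7] tool mm x -5.1 y 0.5
   move by foot world [ 5.  -1.6] tool mm x -5.3 y 0.7
side cyl 411 axis [ 0.4728 -0.0589] tilt deg [1.  0.3] foot [ 0.4721 -0.0592] res 0.0011 zrange 0.144
   stand 381 [ 0.4747 -0.0645] hullres 0.0008
   move by axis world [ 1.9 -5.6] tool mm x -4.2 y -4.2
   move by foot world [ 2.6 -5.3] tool mm x -4.7 y -3.6
wrist cyl 1619 axis [ 0.4713 -0.0584] tilt deg [0.4 0.2] foot [ 0.471  -0.0586] res 0.0001 zrange 0.144
   stand 2263 [ 0.4745 -0.0611] hullres 0.0002
   move by axis world [ 3.2 -2.7] tool mm x -4.0 y -1.0
   move by foot world [ 3.5 -2.5] tool mm x -4.2 y -0.7
```

Agreed correction: about x −4.5 mm, y −1.5 mm. Descending.

>>> {"op": "play_rows", "data": {"deltas": [[-0.45,-0.15,2.0,0,0,0],[0,0,3.0,0,0,0],[0,0,3.0,0,0,0],[0,0,1.7,0,0,0],[0,0,1.0,0,0,0]]}}

```text
time_s: 6.87
position: [0.4769, -0.0618, 0.1244]
tcp_rot: [-0.002, 0.226, 0.974, 0.0]
contact_force: [0.4, 0.0, -1.2]
width: 0.0391
```

>>> {"op": "play_rows", "data": {"deltas": [[0,0,0.5,0,0,0],[0,0,0,0,0,0],[0,0,0,0,0,0]]}}

```text
time_s: 7.12
position: [0.4795, -0.0628, 0.1237]
tcp_rot: [0.001, 0.226, 0.974, -0.0]
contact_force: [0.5, 0.1, -1.4]
width: 0.0384
```

```bash
python3 rel.py a2 .476 -.060 .020 .135 .096
```

```text
t 7.1167 tcp [ 0.4795 -0.0628  0.1237] F [ 0.5  0.1 -1.4] w 0.0384
scene cyl 333 axis [ 0.4787 -0.0618] tilt deg [0.1 0.3] foot [ 0.4786 -0.062 ] res 0.0007 zrange 0.034
   stand 320 [ 0.4793 -0.0586] hullres 0.0003
   move by axis world [0.5 3.2] tool mm x 0.9 y 3.1
   move by foot world [0.6 3.4] tool mm x 0.9 y 3.3
side cyl 373 axis [ 0.4776 -0.064 ] tilt deg [0.7 0.4] foot [ 0.4771 -0.0643] res 0.0013 zrange 0.034
   stand 247 [ 0.4747 -0.0642] hullres 0.0008
   move by axis world [-2.9 -0.3] tool mm x 2.5 y -1.5
   move by foot world [-2.4  0.1] tool mm x 2.2 y -1.0
wrist cyl 1617 axis [ 0.4759 -0.0629] tilt deg [0.2 0.3] foot [ 0.4757 -0.0632] res 0.0001 zrange 0.034
   stand 3674 [ 0.4745 -0.0614] hullres 0.0003
   move by axis world [-1.4  1.5] tool mm x 1.9 y 0.7
   move by foot world [-1.3  1.8] tool mm x 1.9 y 1.0
```

View pics/a2_wrist.png

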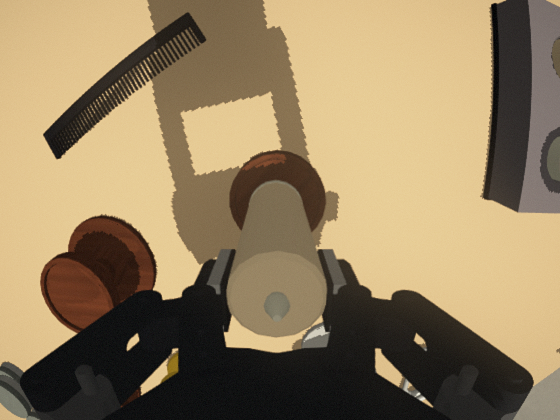

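>>> {"op": "play_rows", "data": {"deltas": [[0.15,0.05,0.3,0,0,0],[0,0,0.2,0,0,0],[0,0,0,0,0,0]]}}

```text
time_s: 7.52
position: [0.4782, -0.0618, 0.1186]
tcp_rot: [0.001, 0.226, 0.974, -0.0]
contact_force: [-0.8, -0.2, 3.2]
width: 0.0382
```

>>> {"op": "play_rows", "data": {"deltas": [[0,0,0.15,0,0,0],[0,0,0,0,0,0]]}}

```text
time_s: 7.68
position: [0.4788, -0.062, 0.1186]
tcp_rot: [0.001, 0.226, 0.974, -0.0]
contact_force: [-2.8, 0.7, 11.0]
width: 0.0386
```

>>> {"op": "play_rows", "data": {"deltas": [[0,0,0.1,0,0,0],[0,0,0,0,0,0]]}}

```text
time_s: 7.85
position: [0.4791, -0.0621, 0.1186]
tcp_rot: [0.002, 0.226, 0.974, -0.0]
contact_force: [-4.4, 0.3, 15.1]
width: 0.0385
```

>>> {"op": "play_rows", "data": {"deltas": [[0,0,-0.2,0,0,0],[0,0,0,0,0,0]]}}

```text
time_s: 8.02
position: [0.4786, -0.062, 0.1186]
tcp_rot: [0.002, 0.226, 0.974, -0.0]
contact_force: [-1.3, -1.0, 7.9]
width: 0.0389
```

>>> {"op": "play_rows", "data": {"deltas": [[0,0,0,0,0,0],[0,0,0,0,0,0],[0,0,0,0,0,0],[0,0,0,0,0,0]], "gripper": 0.4}}

```text
time_s: 8.35
position: [0.4769, -0.0614, 0.1161]
tcp_rot: [-0.001, 0.226, 0.974, 0.0]
contact_force: [0.2, 0.2, 0.6]
width: 0.0599
```

```bash
python3 rel.py a3 .476 -.060 .020 .135 .0986
```

```text
t 8.35 tcp [ 0.4769 -0.0614  0.1161] F [0.2 0.2 0.6] w 0.0599
scene cyl 276 axis [ 0.4779 -0.0613] tilt deg [0.  0.2] foot [ 0.4779 -0.0615] res 0.0008 zrange 0.032
   stand 319 [ 0.48   -0.0582] hullres 0.0007
   move by axis world [2.  3.1] tool mm x -0.5 y 3.6
   move by foot world [2.  3.3] tool mm x -0.4 y 3.8
side cyl 325 axis [ 0.4765 -0.0633] tilt deg [ 0.2 -0.1] foot [ 0.4763 -0.0632] res 0.0012 zrange 0.032
   stand 254 [ 0.4743 -0.0643] hullres 0.0006
   move by axis world [-2.2 -1. ] tool mm x 1.5 y -1.8
   move by foot world [-2. -1.] tool mm x 1.3 y -1.8
wrist cyl 1535 axis [ 0.4744 -0.0624] tilt deg [-0.1  0. ] foot [ 0.4745 -0.0624] res 0.0001 zrange 0.032
   stand 3675 [ 0.4746 -0.0614] hullres 0.0003
   move by axis world [0.1 0.9] tool mm x 0.3 y 0.9
   move by foot world [0. 1.] tool mm x 0.4 y 0.9
```

View pics/a3_wrist.png

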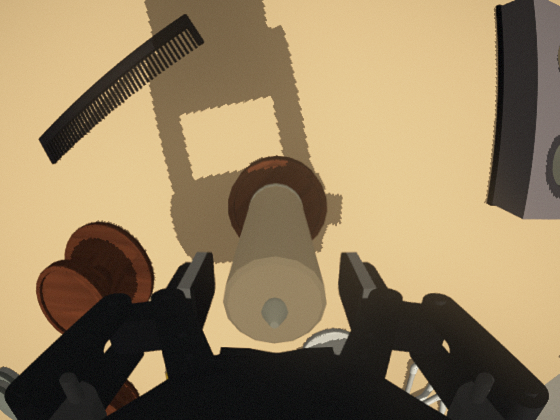

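Tall light stands free within about 1 mm of centre, upright (tilt about 0°). Retracting and moving over the mid light.

>>> {"op": "play_rows", "data": {"deltas": [[0,0,-2.0,0,0,0],[0,0,-3.5,0,0,0],[0,0,-4.0,0,0,0],[0,0,-3.0,0,0,0],[1.0,1.8,-0.5,0,0,0]]}}

```text
time_s: 8.92
position: [0.4794, -0.0434, 0.2542]
tcp_rot: [0.006, 0.228, 0.974, -0.001]
contact_force: [1.2, 0.1, 1.5]
width: 0.0596
```

>>> {"op": "play_rows", "data": {"deltas": [[2.0,3.6,0,0,0,0],[2.0,3.6,0,0,0,0],[2.0,3.6,0,0,0,0],[2.0,3.6,0,0,0,0],[2.0,3.6,0,0,0,0]]}}

```text
time_s: 9.33
position: [0.4655, 0.1665, 0.2469]
tcp_rot: [0.0, 0.227, 0.974, 0.0]
contact_force: [1.0, 0.2, -0.7]
width: 0.0599
```

>>> {"op": "play_rows", "data": {"deltas": [[2.0,3.6,0,0,0,0],[1.15,2.2,0,0,0,0],[0,0,2.0,0,0,0],[0,0,0,0,0,0],[0,0,0,0,0,0]]}}

```text
time_s: 9.75
position: [0.4623, 0.2304, 0.2253]
tcp_rot: [-0.001, 0.226, 0.974, -0.001]
contact_force: [0.3, -0.1, -0.1]
width: 0.0601
```

```bash
python3 w.py w5
```

```text
{'time_s': np.float64(9.75), 'position': array([0.4623, 0.2304, 0.2253]), 'tcp_rot': array([-0.0014,  0.2261,  0.9741, -0.001 ]), 'contact_force': array([ 0.3287, -0.1268, -0.1157]), 'width': np.float64(0.0601)}
tall none 0
mid 1793 enc [0.4617 0.2292] 0.0201 hull [0.4616 0.2293] 0.0197 cen [0.4605 0.2299 0.1206]
short none 1
low 869 enc [ 0.4719 -0.0588] 0.038 hull [ 0.4734 -0.0591] 0.0369 cen [ 0.4636 -0.0467  0.0224]
smid none 0
high 803 enc [ 0.4624 -0.2376] 0.0385 hull [ 0.4625 -0.2371] 0.0374 cen [ 0.4664 -0.2321  0.0722]
```

View pics/w5.png

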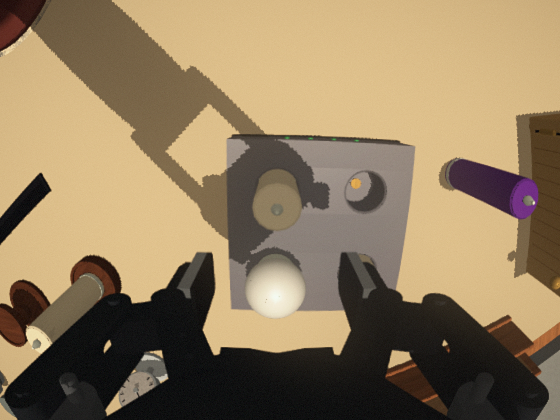

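Mid light at (277,205) is centred between the fingers, with the globe behind at (275,287). Descending.

>>> {"op": "play_rows", "data": {"deltas": [[-0.1,0,2.0,0,0,0],[0,0,3.5,0,0,0],[0,0,4.0,0,0,0],[0,0,3.0,0,0,0],[0,0,1.8,0,0,0]]}}

```text
time_s: 10.22
position: [0.4628, 0.2284, 0.0807]
tcp_rot: [-0.002, 0.227, 0.974, -0.001]
contact_force: [1.3, -1.1, -0.4]
width: 0.0598
```

>>> {"op": "play_rows", "data": {"deltas": [[0,0,0,0,0,0],[0,0,0,0,0,0],[0,0,0,0,0,0]], "gripper": 0.1}}

```text
time_s: 10.47
position: [0.466, 0.2301, 0.0862]
tcp_rot: [0.002, 0.227, 0.974, 0.001]
contact_force: [-0.0, -0.2, 0.2]
width: 0.0466
```

```bash
python3 w.py w6
```

```text
{'time_s': np.float64(10.4667), 'position': array([0.466 , 0.2301, 0.0862]), 'tcp_rot': array([0.0016, 0.227 , 0.9739, 0.001 ]), 'contact_force': array([-0.0303, -0.1749,  0.1932]), 'width': np.float64(0.0466)}
tall 3343 enc [0.4797 0.266 ] 0.0205 hull [0.4813 0.2642] 0.0203 cen [0.4801 0.2697 0.145 ]
mid 7664 enc [0.4608 0.2345] 0.032 hull [0.4714 0.2293] 0.0321 cen [0.4592 0.2312 0.1205]
short 553 enc [0.5818 0.2673] 0.0197 hull [0.5816 0.2668] 0.019 cen [0.573  0.2652 0.0951]
low 1075 enc [ 0.4707 -0.059 ] 0.0381 hull [ 0.474  -0.0592] 0.0376 cen [ 0.4598 -0.0457  0.0224]
smid none 0
high none 0
```

View pics/w6.png

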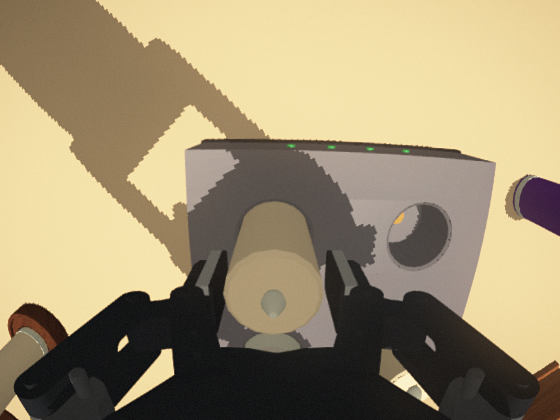

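>>> {"op": "play_rows", "data": {"deltas": [[0,-0.15,0.3,0,0,0],[0,0,0,0,0,0]]}}

```text
time_s: 10.68
position: [0.4645, 0.2289, 0.0822]
tcp_rot: [0.001, 0.226, 0.974, 0.001]
contact_force: [-0.7, -0.0, 0.3]
width: 0.0472
```

>>> {"op": "play_rows", "data": {"deltas": [[0,0,0,0,0,0],[0,0,0,0,0,0],[0,0,0,0,0,0],[0,0,0,0,0,0],[0,0,0,0,0,0]], "gripper": -1}}

```text
time_s: 11.1
position: [0.4645, 0.2292, 0.0821]
tcp_rot: [0.001, 0.226, 0.974, 0.0]
contact_force: [0.5, 0.3, 6.0]
width: 0.0388
```

>>> {"op": "play_rows", "data": {"deltas": [[0,0,-0.8,0,0,0],[0,0,-1.0,0,0,0],[0,0,-1.0,0,0,0],[0,0,-1.5,0,0,0],[0,0,-1.5,0,0,0]]}}

```text
time_s: 11.52
position: [0.4629, 0.2286, 0.1396]
tcp_rot: [-0.001, 0.226, 0.974, -0.001]
contact_force: [0.5, 0.6, -0.5]
width: 0.0388
```

>>> {"op": "play_rows", "data": {"deltas": [[0,0,-3,0,0,0],[0,0,-3.5,0,0,0],[0,0,-3.5,0,0,0],[0,0,-2.5,0,0,0],[-1.2,-1.5,0,0,0,0]]}}

```text
time_s: 11.93
position: [0.4696, 0.2123, 0.2724]
tcp_rot: [0.005, 0.225, 0.974, 0.003]
contact_force: [-0.3, -0.4, -0.1]
width: 0.0386
```

>>> {"op": "play_rows", "data": {"deltas": [[-2.5,-3.05,0,0,0,0],[-2.5,-3.05,0,0,0,0],[-2.5,-3.05,0,0,0,0],[-2.5,-3.05,0,0,0,0],[-2.5,-3.05,0,0,0,0]]}}

```text
time_s: 12.35
position: [0.512, 0.0163, 0.2647]
tcp_rot: [-0.0, 0.226, 0.974, -0.0]
contact_force: [0.3, -0.1, -1.9]
width: 0.0384
```

>>> {"op": "play_rows", "data": {"deltas": [[-2.5,-3.05,0,0,0,0],[-2.5,-3.05,0,0,0,0],[-2.5,-3.05,0,0,0,0],[-2.5,-3.05,0,0,0,0],[-2.5,-3.05,0,0,0,0]]}}

```text
time_s: 12.77
position: [0.557, -0.1758, 0.2646]
tcp_rot: [-0.0, 0.227, 0.974, 0.0]
contact_force: [0.7, 0.1, -0.0]
width: 0.0388
```

>>> {"op": "play_rows", "data": {"deltas": [[-2.5,-3.05,0,0,0,0],[-2.5,-3.05,0,0,0,0],[-2.5,-3.05,0,0,0,0],[-2.5,-3.05,0,0,0,0],[0,0,0,0,0,0]]}}

```text
time_s: 13.18
position: [0.5928, -0.3336, 0.2629]
tcp_rot: [-0.001, 0.229, 0.973, -0.001]
contact_force: [-0.2, 0.7, -1.1]
width: 0.0384
```

>>> {"op": "play_rows", "data": {"deltas": [[-1.9,-1.6,0,0,0,0],[0,0,2.0,0,0,0],[0,0,3.0,0,0,0],[0,0,2.0,0,0,0],[0,0,0,0,0,0]]}}

```text
time_s: 13.6
position: [0.6004, -0.3479, 0.1876]
tcp_rot: [-0.005, 0.226, 0.974, 0.002]
contact_force: [-0.7, -0.4, -2.4]
width: 0.0384
```

>>> {"op": "play_rows", "data": {"deltas": [[0,0,0,0,0,0],[0,0,0,0,0,0]]}}

```text
time_s: 13.77
position: [0.604, -0.3503, 0.1959]
tcp_rot: [0.001, 0.226, 0.974, -0.0]
contact_force: [0.1, 0.1, 0.3]
width: 0.0388
```

```bash
python3 rel.py b1 .604 -.357 .045 .110 .072
```

```text
t 13.7667 tcp [ 0.604  -0.3503  0.1959] F [0.1 0.1 0.3] w 0.0388
scene cyl 316 axis [ 0.605  -0.3496] tilt deg [-0.4 -0. ] foot [ 0.6052 -0.3496] res 0.0009 zrange 0.13
   stand 465 [ 0.6076 -0.3554] hullres 0.0008
   move by axis world [ 2.6 -5.8] tool mm x -4.9 y -4.0
   move by foot world [ 2.4 -5.8] tool mm x -4.7 y -4.1
side cyl 390 axis [ 0.6037 -0.3515] tilt deg [-0.1 -0.1] foot [ 0.6038 -0.3514] res 0.0009 zrange 0.13
   stand 556 [ 0.6027 -0.3604] hullres 0.0007
   move by axis world [-1.  -8.9] tool mm x -3.1 y -8.5
   move by foot world [-1. -9.] tool mm x -3.0 y -8.5
wrist cyl 1317 axis [ 0.6023 -0.3509] tilt deg [ 0.1 -0.2] foot [ 0.6022 -0.3508] res 0.0001 zrange 0.13
   stand 3071 [ 0.6033 -0.3582] hullres 0.0001
   move by axis world [ 1.  -7.3] tool mm x -4.1 y -6.1
   move by foot world [ 1.  -7.4] tool mm x -4.2 y -6.2
```

View pics/b1_wrist.png

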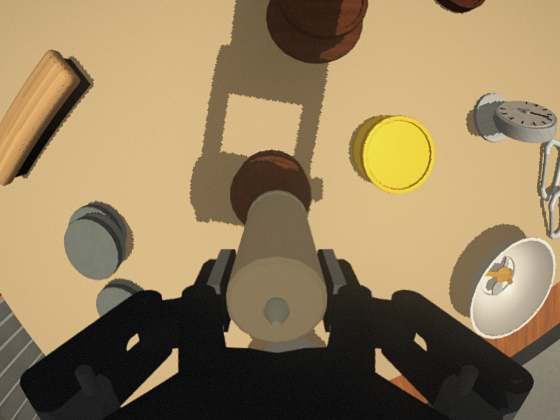

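View pics/b1_side.png

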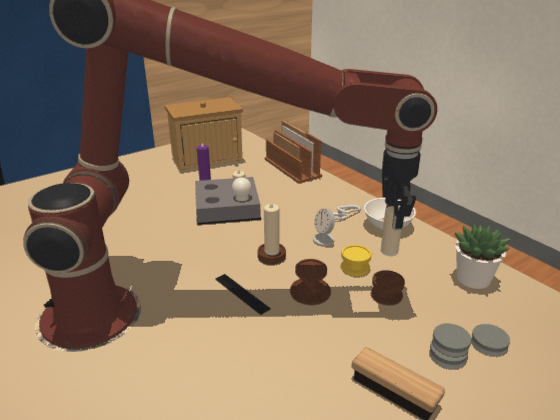

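>>> {"op": "play_rows", "data": {"deltas": [[-0.4,-0.6,1.0,0,0,0],[0,0,2.0,0,0,0],[0,0,2.2,0,0,0],[0,0,1.5,0,0,0],[0,0,0.5,0,0,0]]}}

```text
time_s: 14.33
position: [0.6028, -0.3566, 0.1177]
tcp_rot: [-0.003, 0.227, 0.974, 0.001]
contact_force: [0.5, 0.7, -1.2]
width: 0.0387
```

>>> {"op": "play_rows", "data": {"deltas": [[0,0,0,0,0,0],[0,0,0,0,0,0],[0,0,0,0,0,0]]}}

```text
time_s: 14.58
position: [0.6053, -0.3581, 0.1236]
tcp_rot: [0.001, 0.226, 0.974, -0.001]
contact_force: [-0.2, -0.2, -0.4]
width: 0.0387
```

```bash
python3 rel.py b2 .604 -.357 .045 .110 .072
```

```text
t 14.5833 tcp [ 0.6053 -0.3581  0.1236] F [-0.2 -0.2 -0.4] w 0.0387
scene cyl 273 axis [ 0.6065 -0.3571] tilt deg [-0.3 -0.3] foot [ 0.6067 -0.3569] res 0.0008 zrange 0.058
   stand 302 [ 0.6081 -0.3549] hullres 0.0007
   move by axis world [1.6 2.2] tool mm x -0.5 y 2.7
   move by foot world [1.4 2. ] tool mm x -0.4 y 2.4
side cyl 358 axis [ 0.6046 -0.3592] tilt deg [-0.6  0. ] foot [ 0.605  -0.3592] res 0.001 zrange 0.058
   stand 359 [ 0.6024 -0.3608] hullres 0.0006
   move by axis world [-2.2 -1.7] tool mm x 1.3 y -2.5
   move by foot world [-2.6 -1.6] tool mm x 1.6 y -2.6
wrist cyl 1352 axis [ 0.6031 -0.3582] tilt deg [ 0.1 -0.2] foot [ 0.603 -0.358] res 0.0002 zrange 0.058
   stand 4262 [ 0.6031 -0.3586] hullres 0.0004
   move by axis world [-0.  -0.4] tool mm x -0.1 y -0.4
   move by foot world [ 0.  -0.5] tool mm x -0.3 y -0.5
```

Centred. Lowering to contact.

>>> {"op": "play_rows", "data": {"deltas": [[0,0,0.3,0,0,0],[0,0,0.2,0,0,0],[0,0,0,0,0,0]]}}

```text
time_s: 14.98
position: [0.6047, -0.3575, 0.1172]
tcp_rot: [0.0, 0.226, 0.974, -0.0]
contact_force: [0.1, 0.9, 1.4]
width: 0.0389
```

>>> {"op": "play_rows", "data": {"deltas": [[0,0,0.15,0,0,0],[0,0,0,0,0,0]]}}

```text
time_s: 15.15
position: [0.605, -0.3577, 0.1172]
tcp_rot: [0.001, 0.226, 0.974, -0.0]
contact_force: [-0.3, 0.5, 6.4]
width: 0.0384
```

>>> {"op": "play_rows", "data": {"deltas": [[0,0,0,0,0,0],[0,0,0,0,0,0],[0,0,0,0,0,0],[0,0,0,0,0,0],[0,0,0,0,0,0]], "gripper": 0.4}}

```text
time_s: 15.57
position: [0.6042, -0.3573, 0.1149]
tcp_rot: [-0.0, 0.226, 0.974, 0.0]
contact_force: [-0.6, -0.6, 0.0]
width: 0.0597
```

```bash
python3 rel.py b3 .604 -.357 .045 .110 .072
```

```text
t 15.5667 tcp [ 0.6042 -0.3573  0.1149] F [-0.6 -0.6  0. ] w 0.0597
scene cyl 218 axis [ 0.6064 -0.3567] tilt deg [ 0.3 -0. ] foot [ 0.6062 -0.3567] res 0.0009 zrange 0.057
   stand 289 [ 0.6079 -0.355 ] hullres 0.0006
   move by axis world [1.5 1.7] tool mm x -0.6 y 2.2
   move by foot world [1.7 1.7] tool mm x -0.8 y 2.3
side cyl 301 axis [ 0.6041 -0.3586] tilt deg [-0.4 -0.3] foot [ 0.6044 -0.3584] res 0.0009 zrange 0.057
   stand 354 [ 0.6026 -0.3606] hullres 0.0007
   move by axis world [-1.5 -2. ] tool mm x 0.5 y -2.5
   move by foot world [-1.8 -2.2] tool mm x 0.7 y -2.8
wrist cyl 1152 axis [ 0.6029 -0.3576] tilt deg [0.1 0. ] foot [ 0.6029 -0.3576] res 0.0001 zrange 0.057
   stand 4469 [ 0.6032 -0.3584] hullres 0.0003
   move by axis world [ 0.3 -0.8] tool mm x -0.6 y -0.6
   move by foot world [ 0.3 -0.8] tool mm x -0.7 y -0.6
```

View pics/b3_wrist.png

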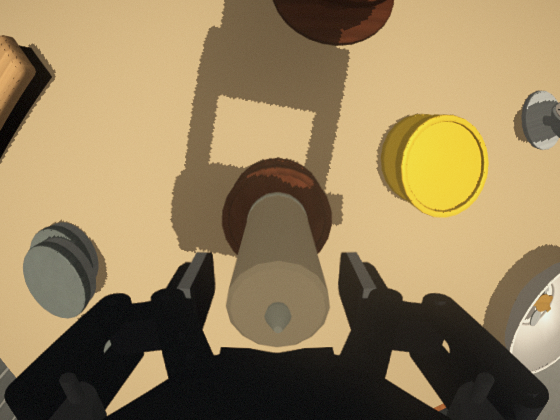

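Mid light stands within about 1 mm of centre. Retracting, then on to the short light.

>>> {"op": "play_rows", "data": {"deltas": [[0,0,-2.0,0,0,0],[0,0,-3.5,0,0,0],[0,0,-4.0,0,0,0],[0,0,-3.5,0,0,0],[0.9,1.7,-1.0,0,0,0]]}}

```text
time_s: 16.13
position: [0.6057, -0.3421, 0.2637]
tcp_rot: [0.005, 0.228, 0.974, -0.003]
contact_force: [-0.0, -0.5, 1.6]
width: 0.0599
```

>>> {"op": "play_rows", "data": {"deltas": [[1.83,3.45,0,0,0,0],[1.83,3.45,0,0,0,0],[1.83,3.45,0,0,0,0],[1.83,3.45,0,0,0,0],[1.83,3.45,0,0,0,0]]}}

```text
time_s: 16.55
position: [0.5974, -0.1414, 0.2554]
tcp_rot: [0.0, 0.227, 0.974, 0.0]
contact_force: [0.7, 0.4, -0.2]
width: 0.0601
```

>>> {"op": "play_rows", "data": {"deltas": [[1.83,3.45,0,0,0,0],[1.83,3.45,0,0,0,0],[1.83,3.45,0,0,0,0],[1.83,3.45,0,0,0,0],[1.83,3.45,0,0,0,0]]}}

```text
time_s: 16.97
position: [0.5914, 0.054, 0.2555]
tcp_rot: [0.0, 0.226, 0.974, 0.0]
contact_force: [0.5, -0.3, -0.6]
width: 0.0596
```

>>> {"op": "play_rows", "data": {"deltas": [[1.83,3.45,0,0,0,0],[1.83,3.45,0,0,0,0],[1.83,3.45,0,0,0,0],[1.83,3.45,0,0,0,0],[0,0,0,0,0,0]]}}

```text
time_s: 17.38
position: [0.5858, 0.2143, 0.2553]
tcp_rot: [-0.0, 0.223, 0.975, 0.001]
contact_force: [0.7, -0.7, 0.6]
width: 0.0601
```

>>> {"op": "play_rows", "data": {"deltas": [[1.35,2.55,0,0,0,0],[1.25,2.45,0,0,0,0],[0,0,2.0,0,0,0],[0,0,1.5,0,0,0],[0,0,0,0,0,0]]}}

```text
time_s: 17.8
position: [0.5835, 0.2636, 0.2152]
tcp_rot: [-0.003, 0.226, 0.974, -0.002]
contact_force: [-1.3, 0.1, -1.3]
width: 0.0595
```

>>> {"op": "play_rows", "data": {"deltas": [[0,0,0,0,0,0],[0,0,0,0,0,0]]}}

```text
time_s: 17.97
position: [0.5859, 0.2637, 0.2205]
tcp_rot: [-0.0, 0.227, 0.974, -0.0]
contact_force: [0.7, 0.1, 0.2]
width: 0.0597
```

```bash
python3 w.py w8
```

```text
{'time_s': np.float64(17.9667), 'position': array([0.5859, 0.2637, 0.2205]), 'tcp_rot': array([-0.000e+00,  2.270e-01,  9.739e-01, -1.000e-04]), 'contact_force': array([0.6595, 0.1125, 0.1561]), 'width': np.float64(0.0597)}
tall none 0
mid none 0
short 1534 enc [0.5831 0.2678] 0.02 hull [0.5832 0.2679] 0.0195 cen [0.5822 0.2683 0.0957]
low 1025 enc [ 0.4745 -0.0598] 0.0383 hull [ 0.4745 -0.0596] 0.0376 cen [ 0.4759 -0.0483  0.0226]
smid 32 enc [ 0.6279 -0.3349] 0.0166 hull [ 0.6067 -0.3533] 0.0326 cen [ 0.6291 -0.3328  0.0465]
high none 0
```

View pics/w8.png

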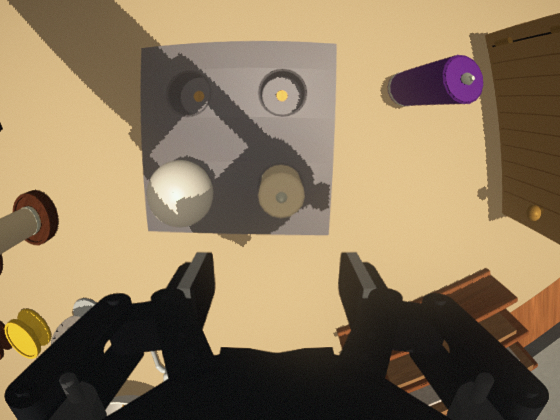

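```bash
python3 - <<'E'
from h import *
for n in("wrist","scene"):
    f=grab_frame(n); W=cloud(f,n=="wrist")
    s=(slice(270,420),slice(340,560)) if n=="wrist" else (slice(345,420),slice(245,370))
    P=W[s].reshape(-1,3); P=P[(P[:,2]>.03)&(P[:,2]<.19)]
    d=np.hypot(P[:,0]-.5855,P[:,1]-.268)
    k=d>.09
    print(n,k.sum(), "min dist",d[k].min() if k.any() else None, "zmax",P[k][:,2].max() if k.any() else None, np.round(P[k][d[k].argmin()],3) if k.any() else None)
E
```

```text
wrist 4524 min dist 0.2284263661126209 zmax 0.1493715591268205 [0.813 0.246 0.038]
scene 4147 min dist 0.23244676656780563 zmax 0.15200110245949042 [0.818 0.256 0.079]
```

>>> {"op": "play_rows", "data": {"deltas": [[0.2,0.35,2.0,0,0,0],[0,0,3.5,0,0,0],[0,0,4.0,0,0,0],[0,0,3.0,0,0,0],[0,0,1.5,0,0,0]]}}

```text
time_s: 18.53
position: [0.5831, 0.2675, 0.076]
tcp_rot: [-0.003, 0.227, 0.974, -0.002]
contact_force: [-0.6, -1.3, 0.2]
width: 0.0597
```

>>> {"op": "play_rows", "data": {"deltas": [[0,0,0,0,0,0],[0,0,0,0,0,0],[0,0,0,0,0,0]], "gripper": 0.1}}

```text
time_s: 18.78
position: [0.5875, 0.2692, 0.0835]
tcp_rot: [0.002, 0.226, 0.974, 0.001]
contact_force: [0.2, -0.3, 0.4]
width: 0.0469
```

```bash
python3 w.py w9|head -1
```

```text
{'time_s': np.float64(18.7833), 'position': array([0.5875, 0.2692, 0.0835]), 'tcp_rot': array([0.0021, 0.2265, 0.974 , 0.0012]), 'contact_force': array([ 0.1684, -0.3191,  0.4407]), 'width': np.float64(0.0469)}
```

View pics/w9.png

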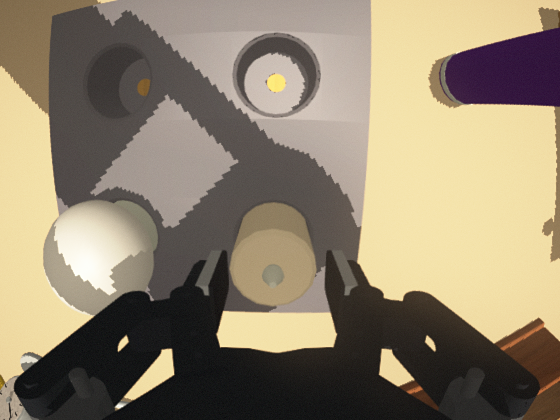

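Short light at column 272 against pad centre 276, so y −1.5 mm. Lowering to the grasp height.

>>> {"op": "play_rows", "data": {"deltas": [[0,-0.15,0.6,0,0,0],[0,0,0.6,0,0,0],[0,0,0.4,0,0,0],[0,0,0,0,0,0],[0,0,0,0,0,0]]}}

```text
time_s: 19.25
position: [0.5843, 0.2671, 0.0636]
tcp_rot: [-0.001, 0.226, 0.974, -0.0]
contact_force: [0.2, -0.0, -0.6]
width: 0.0473
```

>>> {"op": "play_rows", "data": {"deltas": [[0,0,0,0,0,0],[0,0,0,0,0,0],[0,0,0,0,0,0],[0,0,0,0,0,0],[0,0,0,0,0,0]], "gripper": -1}}

```text
time_s: 19.67
position: [0.5849, 0.2673, 0.0645]
tcp_rot: [0.0, 0.226, 0.974, 0.0]
contact_force: [0.6, 0.2, 1.6]
width: 0.0382
```

>>> {"op": "play_rows", "data": {"deltas": [[0,0,-0.8,0,0,0],[0,0,-1.0,0,0,0],[0,0,-1.0,0,0,0],[0,0,-1.5,0,0,0],[0,0,-1.5,0,0,0]]}}

```text
time_s: 20.08
position: [0.5848, 0.2672, 0.1242]
tcp_rot: [0.0, 0.226, 0.974, -0.0]
contact_force: [0.6, 0.4, -0.5]
width: 0.0386
```

>>> {"op": "play_rows", "data": {"deltas": [[0,0,-3,0,0,0],[0,0,-3.5,0,0,0],[0,0,-3.5,0,0,0],[0,0,-2.8,0,0,0],[-0.4,-1.9,0,0,0,0]]}}

```text
time_s: 20.5
position: [0.5835, 0.2512, 0.2617]
tcp_rot: [0.007, 0.225, 0.974, 0.004]
contact_force: [1.0, -0.9, 0.3]
width: 0.0387
```

>>> {"op": "play_rows", "data": {"deltas": [[-0.88,-3.85,0,0,0,0],[-0.88,-3.85,0,0,0,0],[-0.88,-3.85,0,0,0,0],[-0.88,-3.85,0,0,0,0],[-0.88,-3.85,0,0,0,0]]}}

```text
time_s: 20.92
position: [0.5339, 0.0547, 0.2524]
tcp_rot: [0.001, 0.226, 0.974, 0.0]
contact_force: [1.1, -0.9, -1.2]
width: 0.0384
```

>>> {"op": "play_rows", "data": {"deltas": [[-0.88,-3.85,0,0,0,0],[-0.88,-3.85,0,0,0,0],[-0.88,-3.85,0,0,0,0],[-0.88,-3.85,0,0,0,0],[-0.88,-3.85,0,0,0,0]]}}

```text
time_s: 21.33
position: [0.4884, -0.1377, 0.2525]
tcp_rot: [0.001, 0.226, 0.974, -0.0]
contact_force: [0.5, -0.3, -0.6]
width: 0.0383
```

>>> {"op": "play_rows", "data": {"deltas": [[-0.88,-3.85,0,0,0,0],[-0.88,-3.85,0,0,0,0],[-0.45,-2.0,0,0,0,0],[0,0,0,0,0,0],[0,0,0,0,0,0]]}}

```text
time_s: 21.75
position: [0.4659, -0.2336, 0.2519]
tcp_rot: [0.001, 0.228, 0.974, -0.0]
contact_force: [0.8, 0.3, -0.9]
width: 0.0384
```

```bash
python3 rel.py d1 .4645 -.240 .070 .085 .0545
```

```text
t 21.75 tcp [ 0.4659 -0.2336  0.2519] F [ 0.8  0.3 -0.9] w 0.0384
scene cyl 235 axis [ 0.4675 -0.2326] tilt deg [-1.3 -1.4] foot [ 0.4681 -0.232 ] res 0.001 zrange 0.203
   stand 460 [ 0.468  -0.2368] hullres 0.0005
   move by axis world [ 0.5 -4.2] tool mm x -2.3 y -3.5
   move by foot world [-0.1 -4.8] tool mm x -2.0 y -4.4
side cyl 274 axis [ 0.4661 -0.2335] tilt deg [-0.7 -0.4] foot [ 0.4665 -0.2333] res 0.0009 zrange 0.204
   stand 526 [ 0.4633 -0.2417] hullres 0.0007
   move by axis world [-2.8 -8.2] tool mm x -1.1 y -8.6
   move by foot world [-3.2 -8.3] tool mm x -0.9 y -8.9
wrist cyl 1037 axis [ 0.4649 -0.2319] tilt deg [ 0.2 -1. ] foot [ 0.4648 -0.2315] res 0.0002 zrange 0.203
   stand 3343 [ 0.4628 -0.2393] hullres 0.0003
   move by axis world [-2.  -7.3] tool mm x -1.4 y -7.5
   move by foot world [-2.  -7.7] tool mm x -1.7 y -7.8
```

View pics/d1_wrist.png

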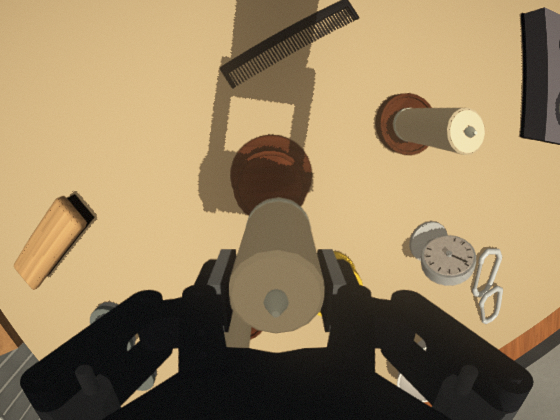

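>>> {"op": "play_rows", "data": {"deltas": [[-0.15,-0.7,2.0,0,0,0],[0,0,3.5,0,0,0],[0,0,3.2,0,0,0],[0,0,2.0,0,0,0],[0,0,1.0,0,0,0]]}}

```text
time_s: 22.32
position: [0.463, -0.237, 0.1296]
tcp_rot: [-0.003, 0.225, 0.974, 0.001]
contact_force: [0.1, 0.5, -0.4]
width: 0.0384
```

>>> {"op": "play_rows", "data": {"deltas": [[0,0,0,0,0,0],[0,0,0,0,0,0],[0,0,0,0,0,0]]}}

```text
time_s: 22.57
position: [0.4658, -0.24, 0.1356]
tcp_rot: [0.002, 0.226, 0.974, -0.001]
contact_force: [0.3, 0.1, 0.3]
width: 0.0383
```

```bash
python3 rel.py d2 .4645 -.240 .070 .085 .0545
```

```text
t 22.5667 tcp [ 0.4658 -0.24    0.1356] F [0.3 0.1 0.3] w 0.0383
scene cyl 186 axis [ 0.4676 -0.2391] tilt deg [-0.9 -0.9] foot [ 0.4681 -0.2387] res 0.0009 zrange 0.087
   stand 307 [ 0.4678 -0.236 ] hullres 0.0005
   move by axis world [0.2 3.1] tool mm x 1.2 y 2.9
   move by foot world [-0.2  2.7] tool mm x 1.4 y 2.3
side cyl 239 axis [ 0.4662 -0.241 ] tilt deg [-0.3 -0.1] foot [ 0.4664 -0.2409] res 0.0009 zrange 0.088
   stand 367 [ 0.4629 -0.242 ] hullres 0.0005
   move by axis world [-3.4 -1. ] tool mm x 2.6 y -2.4
   move by foot world [-3.5 -1.1] tool mm x 2.6 y -2.5
wrist cyl 1028 axis [ 0.4643 -0.2402] tilt deg [ 0.2 -0.9] foot [ 0.4642 -0.2398] res 0.0002 zrange 0.087
   stand 5085 [ 0.4629 -0.2394] hullres 0.0003
   move by axis world [-1.4  0.8] tool mm x 1.6 y 0.1
   move by foot world [-1.3  0.5] tool mm x 1.4 y -0.1
```

View pics/d2_wrist.png

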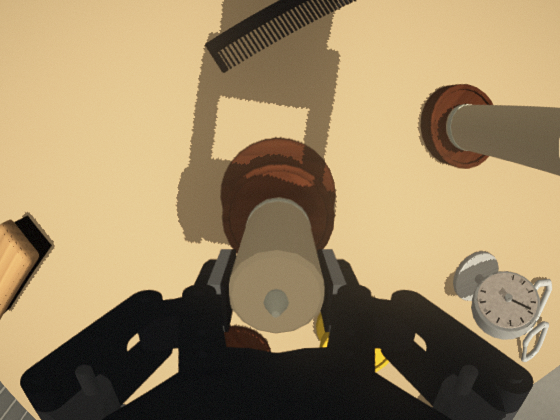

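>>> {"op": "play_rows", "data": {"deltas": [[0.15,0,0.4,0,0,0],[0,0,0.3,0,0,0],[0,0,0,0,0,0],[0,0,0,0,0,0]]}}

```text
time_s: 23.05
position: [0.4628, -0.2388, 0.1259]
tcp_rot: [-0.0, 0.226, 0.974, 0.0]
contact_force: [-1.3, -0.6, -0.6]
width: 0.0384
```

>>> {"op": "play_rows", "data": {"deltas": [[0,0,0.2,0,0,0],[0,0,0.1,0,0,0],[0,0,0,0,0,0]]}}

```text
time_s: 23.3
position: [0.4635, -0.2392, 0.1243]
tcp_rot: [0.0, 0.226, 0.974, -0.0]
contact_force: [-1.5, 1.2, 4.4]
width: 0.0388
```

>>> {"op": "play_rows", "data": {"deltas": [[0,0,0.15,0,0,0],[0,0,0,0,0,0]]}}

```text
time_s: 23.47
position: [0.4639, -0.2394, 0.1243]
tcp_rot: [0.001, 0.226, 0.974, -0.0]
contact_force: [-3.3, 2.8, 10.8]
width: 0.0386
```

>>> {"op": "play_rows", "data": {"deltas": [[0,0,-0.15,0,0,0],[0,0,0,0,0,0]]}}

```text
time_s: 23.63
position: [0.4637, -0.2393, 0.1243]
tcp_rot: [0.001, 0.226, 0.974, -0.0]
contact_force: [-0.7, 0.8, 4.9]
width: 0.0384
```

>>> {"op": "play_rows", "data": {"deltas": [[0,0,0,0,0,0],[0,0,0,0,0,0],[0,0,0,0,0,0],[0,0,0,0,0,0],[0,0,0,0,0,0]], "gripper": 0.4}}

```text
time_s: 24.05
position: [0.4629, -0.2388, 0.1228]
tcp_rot: [-0.0, 0.226, 0.974, 0.0]
contact_force: [0.6, 0.2, 1.1]
width: 0.0599
```

```bash
python3 rel.py d3 .4645 -.240 .070 .085 .0545
```

```text
t 24.05 tcp [ 0.4629 -0.2388  0.1228] F [0.6 0.2 1.1] w 0.0599
scene cyl 134 axis [ 0.4656 -0.2379] tilt deg [ 1.5 -1.8] foot [ 0.4649 -0.237 ] res 0.0008 zrange 0.082
   stand 287 [ 0.468  -0.2367] hullres 0.0004
   move by axis world [2.4 1.2] tool mm x -1.6 y 2.1
   move by foot world [3.2 0.3] tool mm x -2.7 y 1.7
side cyl 179 axis [ 0.4641 -0.2394] tilt deg [-1.1  0.5] foot [ 0.4647 -0.2397] res 0.0011 zrange 0.082
   stand 347 [ 0.463  -0.2423] hullres 0.0006
   move by axis world [-1.1 -2.8] tool mm x -0.2 y -3.0
   move by foot world [-1.7 -2.6] tool mm x 0.4 y -3.1
wrist cyl 790 axis [ 0.4625 -0.2388] tilt deg [-0.   0.1] foot [ 0.4625 -0.2389] res 0.0001 zrange 0.082
   stand 5199 [ 0.463  -0.2393] hullres 0.0002
   move by axis world [ 0.6 -0.5] tool mm x -0.7 y -0.2
   move by foot world [ 0.6 -0.5] tool mm x -0.7 y -0.2
```

View pics/d3_wrist.png

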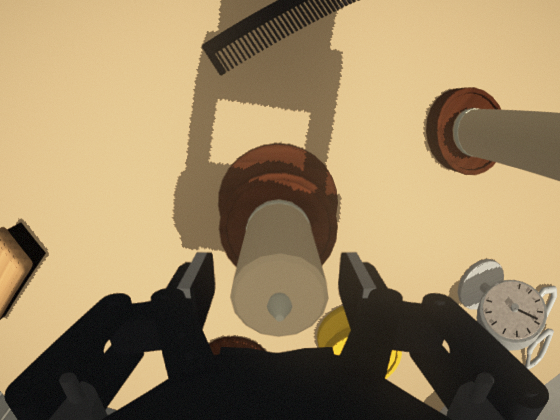

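All within about 1 mm of centre. I'll retract well clear and check the whole scene.

>>> {"op": "play_rows", "data": {"deltas": [[0,0,-2.0,0,0,0],[0,0,-3.5,0,0,0],[0,0,-4.0,0,0,0],[0,0,-3.5,0,0,0],[0,0,-2.0,0,0,0]]}}

```text
time_s: 24.62
position: [0.4643, -0.2398, 0.2786]
tcp_rot: [0.003, 0.226, 0.974, -0.001]
contact_force: [0.3, -0.5, 0.6]
width: 0.0597
```

>>> {"op": "play_rows", "data": {"deltas": [[3.5,0,0,0,0,0],[3.0,0,0,0,0,0],[0,0,0,0,0,0],[0,0,0,0,0,0]]}}

```text
time_s: 24.95
position: [0.4043, -0.21, 0.2735]
tcp_rot: [0.001, 0.227, 0.974, -0.0]
contact_force: [-0.1, 0.2, -0.6]
width: 0.0597
```

```bash
python3 - <<'E'
from fit import *
s=env.observe(); print(np.round(s["position"],3),s["time_s"])
G={"tall":((.476,-.061),.155,.02),"mid":((.604,-.358),.155,.02),"short":((.4645,-.239),.155,.02)}
for n in("scene","side","wrist"):
    f=grab_frame(n);cv2.imwrite(f"pics/end_{n}.png",f["img"][:,:,::-1]); print(n); fits(f,n=="wrist",G)
E
```

```text
[ 0.404 -0.21   0.273] 24.95
scene
tall 158 enc [ 0.4799 -0.06  ] 0.0201 hull [ 0.4797 -0.0599] 0.0195 cen [ 0.4811 -0.0588  0.1543]
mid 151 enc [ 0.6081 -0.3551] 0.0212 hull [ 0.6072 -0.3545] 0.0201 cen [ 0.6092 -0.352   0.1541]
short 142 enc [ 0.467  -0.2355] 0.0206 hull [ 0.468  -0.2363] 0.0193 cen [ 0.4693 -0.2341  0.1541]
low 308 enc [ 0.4778 -0.0572] 0.0399 hull [ 0.4797 -0.058 ] 0.0373 cen [ 0.4853 -0.0521  0.0211]
smid 293 enc [ 0.6087 -0.3552] 0.0409 hull [ 0.6078 -0.3546] 0.038 cen [ 0.613  -0.3476  0.0463]
high 291 enc [ 0.4678 -0.2356] 0.039 hull [ 0.4675 -0.2362] 0.0379 cen [ 0.4737 -0.2297  0.0712]
side
tall 107 enc [ 0.4734 -0.0651] 0.0227 hull [ 0.4746 -0.0666] 0.0188 cen [ 0.4726 -0.0687  0.1543]
mid 155 enc [ 0.6024 -0.361 ] 0.0215 hull [ 0.6021 -0.3603] 0.0194 cen [ 0.5997 -0.3629  0.1545]
short 145 enc [ 0.4614 -0.2413] 0.0205 hull [ 0.4621 -0.2423] 0.0195 cen [ 0.4595 -0.2443  0.1544]
low 243 enc [ 0.4767 -0.0647] 0.0405 hull [ 0.4746 -0.0638] 0.0377 cen [ 0.4692 -0.0723  0.0215]
smid 353 enc [ 0.6015 -0.3613] 0.0391 hull [ 0.6024 -0.3607] 0.0375 cen [ 0.5949 -0.3674  0.0466]
high 337 enc [ 0.4626 -0.2416] 0.039 hull [ 0.4632 -0.2421] 0.0376 cen [ 0.4566 -0.2493  0.0715]
wrist
tall 1150 enc [ 0.4746 -0.0631] 0.0205 hull [ 0.474 -0.063] 0.0198 cen [ 0.4719 -0.0648  0.1553]
mid none 0
short 1351 enc [ 0.4619 -0.239 ] 0.0204 hull [ 0.4619 -0.2388] 0.0198 cen [ 0.4599 -0.238   0.1556]
low 1341 enc [ 0.4742 -0.0618] 0.0384 hull [ 0.4739 -0.0618] 0.0376 cen [ 0.4654 -0.0683  0.0221]
smid 842 enc [ 0.6005 -0.357 ] 0.0376 hull [ 0.6014 -0.3577] 0.0371 cen [ 0.5875 -0.3486  0.0473]
high 1770 enc [ 0.4622 -0.2388] 0.0383 hull [ 0.4624 -0.239 ] 0.0379 cen [ 0.4518 -0.2341  0.0722]
```

View pics/end_scene.png

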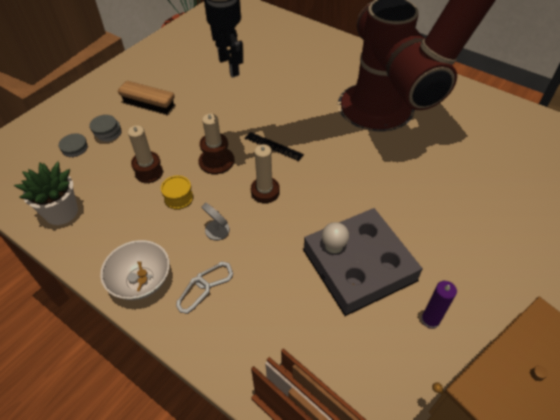

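View pics/end_side.png

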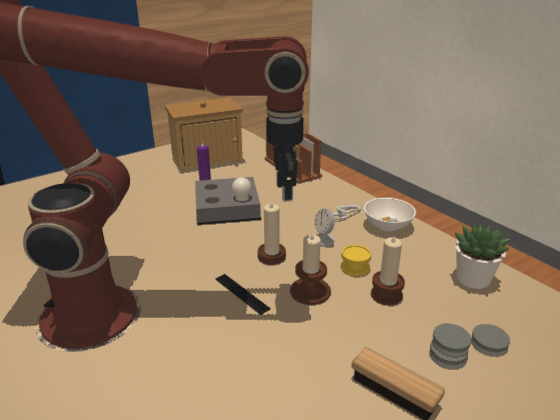

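All three lights stand upright on the right stands: tall at (264,175), mid at (143,148), short at (212,135) in the scene picture. Their tops are level at about 155 mm. The globe is in its well, and the purple and yellow look-alikes are where they were. Handing in.

```bash
python3 -c "
from plant import env
print(env.sign_off())"
```

```text
the job is handed in; nothing more can be done
None
```

I moved the three lights from the dock to their stands in the order tall, mid, short: tallest on the lowest stand, middle on the middle, shortest on the highest. The job is handed in, finished at about 25 s of the 104 s allowed, with no verdict reported.

- **Lights:** in the last pictures all three stand upright with their tops level at about 155 mm. After each release, the wrist camera put the light within about 1 mm of its stand's centre.
- **Left alone:** the globe is still in its well, and the purple light and yellow stand stayed where they were.
- **Forces:** the highest contact force in the readings after each move was about 16 N, while pressing the tall light onto its stand. The arm was clear of everything at the end.
- **Disagreement:** the scene and side cameras differed by 4–7 mm in absolute position, so I centred each light by comparing it with its stand within the same picture. Those two views then showed centring errors of up to about 4 mm right after release, in opposite directions. At the last check, with the arm clear, the offsets came to at most about 3 mm in every view. The wrist camera did not see the mid light in that last check.

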